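# Heft the store tins: emptiest to the refill tray, hold up the fullest

## Robot

A 6-joint arm with a two-finger parallel gripper is mounted at the origin on a cart in front of the work surface, level with it; the furniture and walls round the work are solid. World frame = base frame: x ahead of the robot, y to its left, z up, the work surface at z = 0. Lengths are in mm, angles in degrees, forces in N, time in s.
With the tool pointing down it reaches from about 350 to 850 mm from the base axis. Payload 8.1 kg.
Tool frame: the origin (TCP) lies midway between the tips of the shut fingers; the grasp point (between the pads) lies 19 mm behind it; z points along the fingers, y is the line along which they close (so a half turn about z gives the same grasp; the last joint's range is limited). The gripper opens to 85 mm and grips with 20 to 120 N. Pads are 22 mm wide; open, the fingers measure 114 mm over their backs; the gripper's body (76 mm by 85 mm) begins 54 mm behind the grasp point. The pads swing forward as they close: fully open they stand 13 mm farther back than shut.
Start: joints at [60.94, 7.471, 85.268, -0, 87.261, -4.893], TCP at [245.622, 547.426, 231.292] pointing down, gripper open.
Joint ranges: [-169.43, 169.43], [-51.17, 129.36], [1.28, 143.12], [-76.62, 256.62], [0, 156.53], [-152.29, 152.29]. Speed limits (degrees/s): [136.94, 136.94, 159.86, 180, 180, 180].

## Interface

Orientations are given as [roll, pitch, yaw] about the fixed x, y, z axes, in that order (R = Rz(yaw) Ry(pitch) Rx(roll)).
In Python, from bench import r gives the robot as it stands. The module is installed in compiled form; this text tells all that it offers.
- The arm moves only by the tool jog_arm, never from a script. Its argument "rows" is a list of rows, each a list of 2 entries, a list of its own where there are three numbers: the shift along the tool's x, y, z in mm, then the turn, a rotation vector about the tool's x, y, z in rad. A call has 1 to 10 rows; each row is the pose to reach, as a shift and turn from the pose commanded when the call began, along the tool's axes at that moment; what a row does not reach only later rows make up. A row lasts 1/10 s, in which the tool goes at most 50 mm and 8.59 degrees, less where a joint would pass 70% of its speed; a pose out of reach is approached as far as the arm can. A call with a gripper value outside its range is refused whole. "grip" is the finger opening in mm, from 0 to 85.4, set as the call begins (left out, the last holds). The fingers move at their own pace and stop on an object; "force" is the grip in N (left out, the last holds). Time passes only in rows, so rows that repeat a pose let the fingers close. It gives the time, the measured TCP pose, the force, the opening and the grip force at its end, in the units of the state.
- r.sense(): the state, without advancing time (a new reading comes with each control period).
- r.snapshot(name): name is "side" or "top"; returns (picture, depth): 480x640x3 uint8, blue, green, red; 480x640 float32, mm along the optical axis (not along the pixel's ray), 0 where there is no reading.
- r.camera_params(name): a dict with "fx", "fy", "cx", "cy" (pixels), "dist_coeffs" ([k1, k2, p1, p2, k3] as OpenCV has them; the pictures are not rectified), "pose" (4x4, takes a point from camera to world coordinates). Camera axes: x right, y down, z forward; pixel columns grow to the right and rows downward; lengths in mm; the calibration is good to about 2 mm. A picture is of the moment at which its call begins. camera_params takes no time and is no camera call.
- r.hand_in(): hands the job in; it is judged then, once.
The state is a dict: "time": time; "joint_pos": joint angles; "qd": joint speeds; "joint_efforts": joint torques, N m; "tool_pos": TCP position; "tcp_rot": TCP orientation; "ft_force": force on the tool from outside, world axes, zero at the start; "wrist_torque": the same for the moment, N m; "finger_gap": finger opening in mm; "grip_force": force on a finger pad.
Only numpy, scipy, OpenCV 4.12 (cv2) and the standard library are available. Lean on these libraries where they do the work, as an engineer would, in place of code of your own. Each camera call takes 0.05 s, during which the arm holds its last target. There are 200 camera calls.

## Task

The three identical closed tins in the wooden rack are filled to different levels: heft them to find out which is nearly empty, which is half full and which is full. Stand the lightest in the steel refill tray beside the salt shaker, leave the middle one seated in a well of the rack, and finish holding the heaviest upright in the gripper, at least 15 cm clear of the worktop and still, for the cook to take. Keep the tins upright, set them down rather than drop them, and do not disturb the salt shaker.

Things in the scene. Friction and masses are not known exactly. Their poses are not given: they have to be found in the camera images.
- tin_1_mid (a point): centre, half-way up, of the tin that starts in the -y end well; axes: z along its axis, up. Three outwardly identical closed steel tins: round, 60 mm in diameter (lid's bead 62 mm), 72 mm high, straight-sided from 3 to 53 mm above the underside. How full each is changes from time to time and does not show: they weigh 0.10 to 0.52 kg, any two differ by at least 0.13 kg
- tin_2_mid (a point): centre, half-way up, of the tin that starts in the middle well; axes: z along its axis, up. Three outwardly identical closed steel tins: round, 60 mm in diameter (lid's bead 62 mm), 72 mm high, straight-sided from 3 to 53 mm above the underside. How full each is changes from time to time and does not show: they weigh 0.10 to 0.52 kg, any two differ by at least 0.13 kg
- tin_3_mid (a point): centre, half-way up, of the tin that starts in the +y end well; axes: z along its axis, up. Three outwardly identical closed steel tins: round, 60 mm in diameter (lid's bead 62 mm), 72 mm high, straight-sided from 3 to 53 mm above the underside. How full each is changes from time to time and does not show: they weigh 0.10 to 0.52 kg, any two differ by at least 0.13 kg
- tin_1: the tin of tin_1_mid; origin at the centre of its underside
- tin_2: the tin of tin_2_mid; origin at the centre of its underside
- tin_3: the tin of tin_3_mid; origin at the centre of its underside
- rack: wooden rack, fixed to the worktop: a board 110 mm (its x) by 302 mm (its y), top 26 mm above the worktop, three round wells in a row along its y, 95 mm apart; small brass carrying loops at its ends, 14 mm farther out and below its top; origin at the centre of its underside
- well_1 (a point): floor centre of the -y end well of the rack: round, 66 mm in diameter, 10 mm deep, 16 mm above the worktop; axes as the rack's (z up)
- well_2 (a point): floor centre of the middle well of the rack: round, 66 mm in diameter, 10 mm deep, 16 mm above the worktop; axes as the rack's (z up)
- well_3 (a point): floor centre of the +y end well of the rack: round, 66 mm in diameter, 10 mm deep, 16 mm above the worktop; axes as the rack's (z up)
- tray: shallow steel refill tray, fixed to the worktop: 150 mm (its x) by 230 mm (its y), rim 22 mm high, floor 3 mm thick, walls 3 mm; a salt shaker stands in its -y half, the +y half is free; origin at the centre of its underside
- tray_floor (a point): centre of the tray's inner floor, 3 mm above the worktop; axes as the tray's
- shaker_mid (a point): centre, half-way up, of the salt shaker that stands in the tray: 44 mm across, 90 mm high
- shaker: the salt shaker; origin at the centre of its underside
Mind the look-alikes: they are no part of the job. What is shaped like the tin_3 but blue is not meant.

How it is judged (in metres and radians):
On the way, in this order (a step that is already met when the one before it is completed fails the run):
1. the lightest tin stands in the tray, let go (known by its weight on the tray) (((contact force between tin_1 and tray between 0.5 and 1.9 N and horizontal distance between tin_1_mid and tray_floor below 0.095 m and z of tin_1_mid in the frame of tray_floor below 0.041 m and angle between tin_1_mid's own z axis and vertical below 0.08 rad and contact force between tin_1 and the fingers below 0.1 N and linear speed of tin_1 below 0.03 m/s) or (contact force between tin_2 and tray between 0.5 and 1.9 N and horizontal distance between tin_2_mid and tray_floor below 0.095 m and z of tin_2_mid in the frame of tray_floor below 0.041 m and angle between tin_2_mid's own z axis and vertical below 0.08 rad and contact force between tin_2 and the fingers below 0.1 N and linear speed of tin_2 below 0.03 m/s) or (contact force between tin_3 and tray between 0.5 and 1.9 N and horizontal distance between tin_3_mid and tray_floor below 0.095 m and z of tin_3_mid in the frame of tray_floor below 0.041 m and angle between tin_3_mid's own z axis and vertical below 0.08 rad and contact force between tin_3 and the fingers below 0.1 N and linear speed of tin_3 below 0.03 m/s))), for 0.2 s.
2. another tin is held up (((height (world z) of tin_1_mid above 0.18 m and angle between tin_1_mid's own z axis and vertical below 0.2 rad and contact force between tin_1 and the fingers above 1 N and linear speed of tin_1 below 0.05 m/s and contact force between tin_1 and rack below 0.1 N and contact force between tin_1 and tray below 0.1 N and contact force between tin_1 and shaker below 0.1 N) or (height (world z) of tin_2_mid above 0.18 m and angle between tin_2_mid's own z axis and vertical below 0.2 rad and contact force between tin_2 and the fingers above 1 N and linear speed of tin_2 below 0.05 m/s and contact force between tin_2 and rack below 0.1 N and contact force between tin_2 and tray below 0.1 N and contact force between tin_2 and shaker below 0.1 N) or (height (world z) of tin_3_mid above 0.18 m and angle between tin_3_mid's own z axis and vertical below 0.2 rad and contact force between tin_3 and the fingers above 1 N and linear speed of tin_3 below 0.05 m/s and contact force between tin_3 and rack below 0.1 N and contact force between tin_3 and tray below 0.1 N and contact force between tin_3 and shaker below 0.1 N))), for 0.2 s.
At the end, for the whole second after the job is handed in: Lightest tin stands upright on the tray's floor, axis within 95 mm of its centre; middle tin seated upright in a well (8 mm); both untouched and at rest. Heaviest held by the fingers alone, centre over 0.18 m up, within 0.2 rad of upright, still (under 0.05 m/s) (((contact force between tin_1 and tray between 0.5 and 1.9 N and horizontal distance between tin_1_mid and tray_floor below 0.095 m and z of tin_1_mid in the frame of tray_floor below 0.041 m and angle between tin_1_mid's own z axis and vertical below 0.08 rad and contact force between tin_1 and the fingers below 0.1 N and linear speed of tin_1 below 0.03 m/s) or (contact force between tin_2 and tray between 0.5 and 1.9 N and horizontal distance between tin_2_mid and tray_floor below 0.095 m and z of tin_2_mid in the frame of tray_floor below 0.041 m and angle between tin_2_mid's own z axis and vertical below 0.08 rad and contact force between tin_2 and the fingers below 0.1 N and linear speed of tin_2 below 0.03 m/s) or (contact force between tin_3 and tray between 0.5 and 1.9 N and horizontal distance between tin_3_mid and tray_floor below 0.095 m and z of tin_3_mid in the frame of tray_floor below 0.041 m and angle between tin_3_mid's own z axis and vertical below 0.08 rad and contact force between tin_3 and the fingers below 0.1 N and linear speed of tin_3 below 0.03 m/s)) and ((contact force between tin_1 and rack between 2.1 and 3.7 N and (horizontal distance between tin_1_mid and well_1 below 0.008 m or horizontal distance between tin_1_mid and well_2 below 0.008 m or horizontal distance between tin_1_mid and well_3 below 0.008 m) and z of tin_1_mid in the frame of rack below 0.057 m and angle between tin_1_mid's own z axis and vertical below 0.08 rad and contact force between tin_1 and the fingers below 0.1 N and linear speed of tin_1 below 0.03 m/s) or (contact force between tin_2 and rack between 2.1 and 3.7 N and (horizontal distance between tin_2_mid and well_1 below 0.008 m or horizontal distance between tin_2_mid and well_2 below 0.008 m or horizontal distance between tin_2_mid and well_3 below 0.008 m) and z of tin_2_mid in the frame of rack below 0.057 m and angle between tin_2_mid's own z axis and vertical below 0.08 rad and contact force between tin_2 and the fingers below 0.1 N and linear speed of tin_2 below 0.03 m/s) or (contact force between tin_3 and rack between 2.1 and 3.7 N and (horizontal distance between tin_3_mid and well_1 below 0.008 m or horizontal distance between tin_3_mid and well_2 below 0.008 m or horizontal distance between tin_3_mid and well_3 below 0.008 m) and z of tin_3_mid in the frame of rack below 0.057 m and angle between tin_3_mid's own z axis and vertical below 0.08 rad and contact force between tin_3 and the fingers below 0.1 N and linear speed of tin_3 below 0.03 m/s)) and ((height (world z) of tin_1_mid above 0.18 m and angle between tin_1_mid's own z axis and vertical below 0.2 rad and contact force between tin_1 and the fingers above 1 N and linear speed of tin_1 below 0.05 m/s and contact force between tin_1 and rack below 0.1 N and contact force between tin_1 and tray below 0.1 N and contact force between tin_1 and shaker below 0.1 N) or (height (world z) of tin_2_mid above 0.18 m and angle between tin_2_mid's own z axis and vertical below 0.2 rad and contact force between tin_2 and the fingers above 1 N and linear speed of tin_2 below 0.05 m/s and contact force between tin_2 and rack below 0.1 N and contact force between tin_2 and tray below 0.1 N and contact force between tin_2 and shaker below 0.1 N) or (height (world z) of tin_3_mid above 0.18 m and angle between tin_3_mid's own z axis and vertical below 0.2 rad and contact force between tin_3 and the fingers above 1 N and linear speed of tin_3 below 0.05 m/s and contact force between tin_3 and rack below 0.1 N and contact force between tin_3 and tray below 0.1 N and contact force between tin_3 and shaker below 0.1 N))); the arm keeps its last pose, push and grip.
It fails at once if a tin is tipped (more than 0.5 rad) (angle between any of tin_1_mid, tin_2_mid, tin_3_mid's own z axis and vertical above 0.5 rad).
It fails at once if a tin is dropped or thrown (faster than 0.7 m/s out of the fingers) ((contact force between tin_1 and the fingers below 0.1 N and linear speed of tin_1 above 0.7 m/s) or (contact force between tin_2 and the fingers below 0.1 N and linear speed of tin_2 above 0.7 m/s) or (contact force between tin_3 and the fingers below 0.1 N and linear speed of tin_3 above 0.7 m/s)).
It fails at once if the salt shaker is moved more than 25 mm or tipped (distance of shaker_mid from where it was at the start of the episode above 0.025 m or angle between shaker_mid's own z axis and vertical above 0.4 rad).
It also fails if it takes over 72 s, if anything falls off the work surface, if the arm or the gripper's body presses on something with over 40 N, if the wrist force passes 120 N, or if a joint passes its speed limit or range.

## Working session

There is one attempt and no reset: what is moved stays moved. The work goes in short steps, Python scripts to look and compute and a tool call to move; the robot and the scene stay as the last step left them, time stands still between calls to the robot, and variables do not carry over. Pictures are saved under pics/ and viewed, at most 10 in all, crops included, and the job is handed in when it is done.

Besides the shell and the picture viewer there is one more tool, called by a JSON object that holds its "fn" and its "kwargs", one argument or row to a line. jog_arm: Moves the arm, as the interface text tells. Its arguments: {"type":"object","properties":{"rows":{"type":"array"},"grip":{"type":"number"},"force":{"type":"number"}},"required":["rows"]}

```bash
mkdir -p pics; python3 - <<'E'
from bench import r
import cv2,numpy as np
print(r.sense())
for n in("top","side"):
    p,d=r.snapshot(n); cv2.imwrite(f"pics/{n}0.png",p); np.save(f"{n}d.npy",d); c=r.camera_params(n); print(n,{k:(np.round(v,3).tolist() if k!='x' else v) for k,v in c.items()})
E
```

```text
{'time': 0.0, 'joint_pos': array([ 6.09403980e+01,  7.51713663e+00,  8.53295623e+01,  3.34326102e-04,
        8.72607316e+01, -4.89413406e+00]), 'qd': array([ 0.02316677, -0.00558515,  0.00750678,  0.07964701,  0.03259692,
        0.07999791]), 'joint_efforts': array([-3.78062959e-04, -5.69386983e+01, -5.00550771e+01, -4.39861617e-05,
        1.45632739e-02,  6.89975650e-05]), 'tool_pos': array([245.34432407, 546.94413438, 230.22056539]), 'tcp_rot': array([-1.79892990e+02, -9.49811359e-03,  1.55834507e+02]), 'ft_force': array([-0.41246682, -0.35796905,  0.67394586]), 'wrist_torque': array([ 0.03226326,  0.02784357, -0.03978011]), 'grip_force': 0.0, 'finger_gap': 85.43310412967686}
top {'fx': 492.676, 'fy': 492.676, 'cx': 317.557, 'cy': 239.417, 'dist_coeffs': [-0.086, 0.0, 0.0, 0.0, 0.0], 'pose': [[-0.017, -0.988, 0.153, 322.32], [-0.999, 0.021, 0.026, -48.452], [-0.029, -0.152, -0.988, 1128.356], [0.0, 0.0, 0.0, 1.0]]}
side {'fx': 448.599, 'fy': 448.599, 'cx': 318.797, 'cy': 234.833, 'dist_coeffs': [-0.05, 0.0, 0.0, 0.0, 0.0], 'pose': [[-0.92, 0.338, -0.198, 671.799], [0.391, 0.779, -0.49, 403.689], [-0.011, -0.528, -0.849, 829.156], [0.0, 0.0, 0.0, 1.0]]}
```

View pics/top0.png

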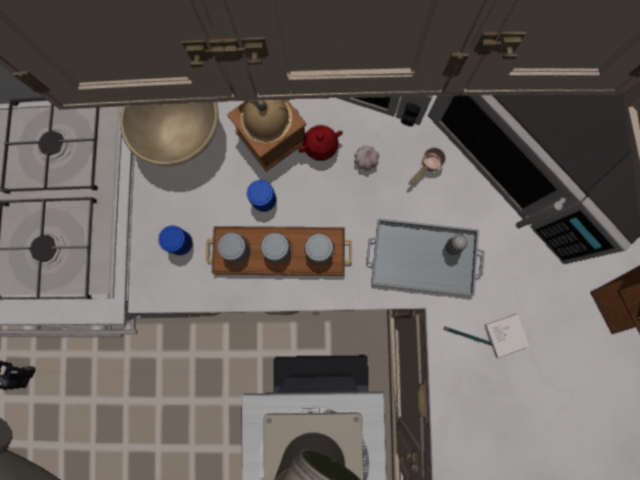

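View pics/side0.png

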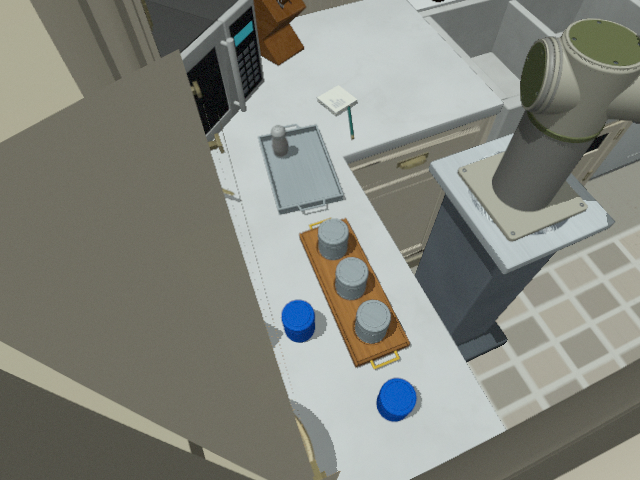

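Candidates in the top picture: the grey tins are at (231,247) for tin_3, (275,247) for tin_2 and (319,247) for tin_1, in the rack. The blue look-alikes at (175,240) and (261,195) are excluded. The tray is at (425,258) and the shaker at (457,243). In the side picture the tins are at (373,320), (352,277) and (333,238).

```bash
cat > h.py <<'E'
import numpy as np,cv2
def load(r,n):
    c=r.camera_params(n); K=np.array([[c['fx'],0,c['cx']],[0,c['fy'],c['cy']],[0,0,1.]])
    return K,np.array(c['dist_coeffs']),np.array(c['pose'])
def rays(cam,px):
    K,D,T=cam; u=cv2.undistortPoints(np.float64(px).reshape(-1,1,2),K,D).reshape(-1,2)
    return np.c_[u,np.ones(len(u))]@T[:3,:3].T, T[:3,3]
def plane(cam,px,z):
    d,o=rays(cam,px); return o+d*((z-o[2])/d[:,2])[:,None]
def cloud(cam,depth):
    px=np.stack(np.meshgrid(np.arange(640),np.arange(480)),-1).reshape(-1,2)
    d,o=rays(cam,px); return (o+d*depth.reshape(-1,1)).reshape(480,640,3)
E
python3 - <<'E'
from bench import r
from h import *
for n in("top","side"):
    cam=load(r,n); d=np.load(n+"d.npy"); P=cloud(cam,d); im=cv2.imread(f"pics/{n}0.png"); hsv=cv2.cvtColor(im,cv2.COLOR_BGR2HSV)
    reg=(d>0)&(P[...,0]>300)&(P[...,0]<700)&(abs(P[...,1]+50)<480)
    for nm,m in(("tall",(P[...,2]>78)&(P[...,2]<105)),("rim",(P[...,2]>14)&(P[...,2]<32))):
        k,L,s,c=cv2.connectedComponentsWithStats((reg&m).astype('uint8'))
        for i in range(1,k):
            if s[i,4]<60: continue
            z=np.median(P[...,2][L==i]); ct,_=cv2.findContours((L==i).astype('uint8'),0,2)
            pc=max(ct,key=len)
            rect=cv2.minAreaRect(np.float32(plane(cam,pc.reshape(-1,2),z)[:,:2]))
            print(n,nm,s[i,4],c[i].round(),'z',round(z),'ctr',plane(cam,[c[i]],z)[0].round(1),'rect',np.round(rect[0],1),np.round(rect[1],1),round(rect[2],1),'sat',np.median(hsv[...,1][L==i]))
P=cloud(load(r,"top"),np.load("topd.npy")); print("cabinet z at row 80/60",P[80,330],P[60,330],P[80,200])
im=cv2.imread("pics/top0.png")[170:310,140:500]; cv2.imwrite("pics/crop.png",cv2.resize(im,None,fx=2.2,fy=2.2,interpolation=3))
E
```

```text
top tall 532 [502. 175.] z 92 ctr [ 616.4 -426.3   91.6] rect [ 616.8 -426.1] [213.4  16. ] 38.5 sat 51.0
top tall 460 [166. 157.] z 100 ctr [672.3 310.8 100.5] rect [675.7 308.9] [ 48.  180.2] 0.2 sat 72.0
top tall 121 [547. 226.] z 92 ctr [ 501.1 -516.6   91.9] rect [ 499.5 -517. ] [46.7 20.4] 23.7 sat 15.0
top tall 624 [231. 246.] z 88 ctr [472.2 165.3  87.8] rect [471.9 165.1] [61.1 58.6] 88.9 sat 8.0
top tall 625 [274. 246.] z 88 ctr [470.   71.2  87.9] rect [470.   71.1] [58.1 58.5] 89.6 sat 8.0
top tall 629 [318. 247.] z 88 ctr [466.4 -23.1  87.7] rect [467.  -23.1] [57.7 60.3] 88.9 sat 8.0
top tall 207 [459. 242.] z 89 ctr [ 470.7 -322.8   89.2] rect [ 470.1 -322.8] [34.6 32.3] 88.8 sat 11.0
top rim 78 [437. 154.] z 24 ctr [ 688.9 -302.5   23.6] rect [ 687.1 -300. ] [48.4 26. ] 50.1 sat 67.0
top rim 229 [492. 184.] z 25 ctr [ 613.3 -425.3   25.3] rect [ 616.3 -423.9] [214.6   8.6] 39.5 sat 12.0
top rim 73 [273. 161.] z 22 ctr [682.7  82.3  21.7] rect [682.1  80.8] [15.6 54.6] 35.5 sat 148.0
top rim 65 [365. 165.] z 27 ctr [ 665.2 -131.5   27. ] rect [ 668.3 -130. ] [58.2 27.9
[... 896 characters left out ...]
 [ 573.3 -459.7] [138.4  13.4] 38.7 sat 12.0
side rim 785 [302. 172.] z 22 ctr [ 453.6 -235.3   21.7] rect [ 451.8 -262.2] [263.1 152.4] 82.7 sat 23.0
side rim 65 [280. 152.] z 23 ctr [ 477.2 -312.4   23.3] rect [ 476.3 -314.9] [25.1 41.7] 79.7 sat 11.0
side rim 4946 [353. 301.] z 26 ctr [482.6 104.7  25.9] rect [474.2  73.7] [333.5 111.7] 88.3 sat 157.0
side rim 99 [301. 335.] z 22 ctr [600.9 128.1  22.2] rect [599.2 123.6] [27.6 58.8] 82.5 sat 232.0
side rim 73 [386. 413.] z 23 ctr [518.6 314.9  22.9] rect [516.8 313.3] [18.9 52.9] 30.0 sat 238.0
cabinet z at row 80/60 [670.31212353 -53.27338179 440.56188228] [678.38279352 -53.63488369 485.42164473] [669.21581169 139.56325496 457.1225428 ]
```

View pics/crop.png

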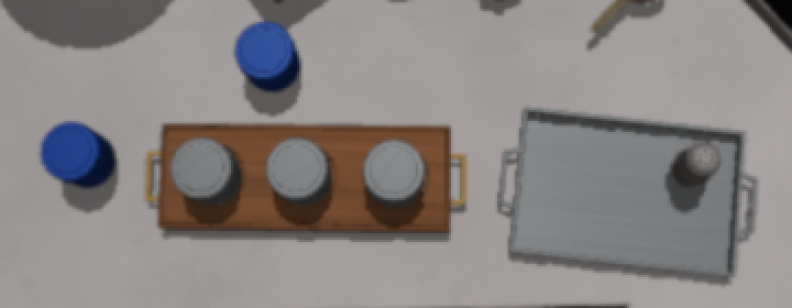

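The crop confirms three grey tins in the rack, with the two blue tins outside it. The tray's free half is the left (+y) side.

```bash
cat >> h.py <<'E'
from scipy.spatial.transform import Rotation as Ro
def go(r,x,y,z,yaw):
    s=r.sense(); R=Ro.from_euler('xyz',s['tcp_rot'],degrees=True); G=Ro.from_euler('xyz',[180,0,yaw],degrees=True)
    print("shift",R.inv().apply(np.array([x,y,z])-s['tool_pos']).round(1),"rot",(R.inv()*G).as_rotvec().round(4),"t",round(s['time'],2),"pos",s['tool_pos'].round(1),s['tcp_rot'].round(2),"F",s['ft_force'].round(2),"gap",round(s['finger_gap'],1),"grip",round(s['grip_force'],1))
E
python3 -c "
from h import *;from bench import r
go(r,474.6,166,150,88.35)"
```

```text
shift [-365.1 -253.6   80.7] rot [-1.5000e-03  9.0000e-04  1.1778e+00] t 0.1 pos [245.4 547.  230.3] [-1.7991e+02 -1.0000e-02  1.5583e+02] F [-0.18 -0.6  -0.33] gap 85.2 grip 0.0
```

{"fn": "jog_arm", "kwargs": {
  "rows": [
    [[-36, -25, 8], [0, 0, 0.118]],
    [[-73, -51, 16], [0, 0, 0.236]],
    [[-110, -76, 24], [0, 0, 0.353]],
    [[-146, -101, 32], [0, 0, 0.471]],
    [[-183, -127, 40], [0, 0, 0.589]],
    [[-219, -152, 48], [0, 0, 0.707]],
    [[-256, -178, 56], [0, 0, 0.825]],
    [[-292, -203, 65], [0, 0, 0.942]],
    [[-329, -228, 73], [0, 0, 1.06]],
    [[-365, -253.5, 80.5], [0, 0, 1.178]]
  ],
  "grip": 85
}}

```text
time: 1.1
tool_pos: [475.2, 164.9, 150.2]
tcp_rot: [-180.0, 0.0, 88.1]
ft_force: [-0.1, 0.4, -0.2]
finger_gap: 85.0
grip_force: 0.0
```

{"fn": "jog_arm", "kwargs": {
  "rows": [
    [[0, 0, 0], [0, 0, 0]],
    [[0, 0, 0], [0, 0, 0]],
    [[0, 0, 0], [0, 0, 0]],
    [[0, 0, 0], [0, 0, 0]]
  ]
}}

```text
time: 1.5
tool_pos: [474.4, 167.9, 151.0]
tcp_rot: [180.0, -0.0, 88.5]
ft_force: [-0.1, -0.0, -0.7]
finger_gap: 84.8
grip_force: 0.0
```

```bash
python3 -c "
from h import *;from bench import r
go(r,474.6,166,36,88.35)"
```

```text
shift [ -2.    0.2 115. ] rot [ 0.0001 -0.0003  0.0023] t 1.5 pos [474.4 167.9 151. ] [ 1.7999e+02 -2.0000e-02  8.8480e+01] F [-0.1  -0.04 -0.7 ] gap 84.8 grip 0.0
```

{"fn": "jog_arm", "kwargs": {
  "rows": [
    [[0, 0, 30], [0, 0, 0]],
    [[-1, 0, 65], [0, 0, 0]],
    [[-2, 0, 95], [0, 0, 0]],
    [[-2, 0, 110], [0, 0, 0]],
    [[-2, 0, 115], [0, 0, 0]],
    [[-2, 0, 115], [0, 0, 0]],
    [[-2, 0, 115], [0, 0, 0]]
  ]
}}

```text
time: 2.2
tool_pos: [475.6, 165.5, 37.1]
tcp_rot: [179.9, -0.0, 88.4]
ft_force: [-0.5, -0.0, 0.2]
finger_gap: 84.7
grip_force: 0.0
```

{"fn": "jog_arm", "kwargs": {
  "rows": [
    [[0, 0, 0], [0, 0, 0]],
    [[0, 0, 0], [0, 0, 0]],
    [[0, 0, 0], [0, 0, 0]],
    [[0, 0, 0], [0, 0, 0]],
    [[0, 0, 0], [0, 0, 0]],
    [[0, 0, 0], [0, 0, 0]],
    [[0, 0, 0], [0, 0, 0]],
    [[0, 0, 0], [0, 0, 0]]
  ],
  "grip": 50,
  "force": 40
}}

```text
time: 3.0
tool_pos: [475.8, 165.1, 37.2]
tcp_rot: [179.9, -0.0, 88.3]
ft_force: [-1.1, 0.2, 6.8]
finger_gap: 59.0
grip_force: 42.5
```

{"fn": "jog_arm", "kwargs": {
  "rows": [
    [[0, 0, -5], [0, 0, 0]],
    [[0, 0, -13], [0, 0, 0]],
    [[0, 0, -24], [0, 0, 0]],
    [[0, 0, -30], [0, 0, 0]],
    [[0, 0, -30], [0, 0, 0]],
    [[0, 0, -30], [0, 0, 0]],
    [[0, 0, -30], [0, 0, 0]]
  ]
}}

```text
time: 3.7
tool_pos: [474.4, 164.6, 65.4]
tcp_rot: [-180.0, 0.0, 88.3]
ft_force: [0.9, 0.7, -2.5]
finger_gap: 59.6
grip_force: 43.7
```

{"fn": "jog_arm", "kwargs": {
  "rows": [
    [[0, 0, 0], [0, 0, 0]]
  ]
}}

```text
time: 3.8
tool_pos: [474.4, 164.6, 65.2]
tcp_rot: [-179.9, 0.0, 88.3]
ft_force: [0.1, 0.7, -2.9]
finger_gap: 59.1
grip_force: 43.7
```

{"fn": "jog_arm", "kwargs": {
  "rows": [
    [[0, 0, 0], [0, 0, 0]]
  ]
}}

```text
time: 3.9
tool_pos: [474.5, 164.7, 65.4]
tcp_rot: [-180.0, 0.0, 88.3]
ft_force: [-0.8, -0.1, -3.5]
finger_gap: 58.9
grip_force: 43.7
```

{"fn": "jog_arm", "kwargs": {
  "rows": [
    [[0, 0, 0], [0, 0, 0]]
  ]
}}

```text
time: 4.0
tool_pos: [474.6, 164.7, 65.5]
tcp_rot: [-180.0, 0.0, 88.3]
ft_force: [-0.8, -0.0, -2.1]
finger_gap: 59.3
grip_force: 43.7
```

{"fn": "jog_arm", "kwargs": {
  "rows": [
    [[0, 0, 0], [0, 0, 0]]
  ]
}}

```text
time: 4.1
tool_pos: [474.7, 164.7, 65.7]
tcp_rot: [-180.0, 0.0, 88.3]
ft_force: [-0.6, 0.0, -2.7]
finger_gap: 59.0
grip_force: 43.7
```

{"fn": "jog_arm", "kwargs": {
  "rows": [
    [[0, 0, 0], [0, 0, 0]]
  ]
}}

```text
time: 4.2
tool_pos: [474.7, 164.7, 65.7]
tcp_rot: [-180.0, 0.0, 88.3]
ft_force: [0.6, -0.4, -2.7]
finger_gap: 59.3
grip_force: 43.7
```

Tin_3 weighs about 2.7 N, so it is probably the middle one. I'll set it back and heft tin_2.

{"fn": "jog_arm", "kwargs": {
  "rows": [
    [[0, 0, 8], [0, 0, 0]],
    [[0, 0, 16], [0, 0, 0]],
    [[0, 0, 22], [0, 0, 0]],
    [[0, 0, 26], [0, 0, 0]],
    [[0, 0, 28.5], [0, 0, 0]],
    [[0, 0, 29.5], [0, 0, 0]],
    [[0, 0, 30], [0, 0, 0]],
    [[0, 0, 30], [0, 0, 0]],
    [[0, 0, 30], [0, 0, 0]]
  ]
}}

```text
time: 5.1
tool_pos: [475.2, 164.8, 37.2]
tcp_rot: [180.0, -0.0, 88.3]
ft_force: [-7.2, -1.5, 12.3]
finger_gap: 59.3
grip_force: 44.9
```

{"fn": "jog_arm", "kwargs": {
  "rows": [
    [[0, 0, 0], [0, 0, 0]],
    [[0, 0, 0], [0, 0, 0]],
    [[0, 0, 0], [0, 0, 0]],
    [[0, 0, 0], [0, 0, 0]],
    [[0, 0, 0], [0, 0, 0]],
    [[0, 0, 0], [0, 0, 0]],
    [[0, 0, 0], [0, 0, 0]]
  ],
  "grip": 85
}}

```text
time: 5.8
tool_pos: [474.8, 164.7, 35.8]
tcp_rot: [-180.0, 0.0, 88.3]
ft_force: [-0.1, -0.5, 1.0]
finger_gap: 84.7
grip_force: 0.0
```

{"fn": "jog_arm", "kwargs": {
  "rows": [
    [[0, 0, -20], [0, 0, 0]],
    [[0, 0, -60], [0, 0, 0]],
    [[0, 0, -95], [0, 0, 0]],
    [[0, 0, -110], [0, 0, 0]],
    [[0, 0, -110], [0, 0, 0]],
    [[0, 0, -110], [0, 0, 0]]
  ]
}}

```text
time: 6.4
tool_pos: [474.4, 164.6, 144.8]
tcp_rot: [-180.0, 0.0, 88.3]
ft_force: [0.1, -0.9, -0.4]
finger_gap: 85.0
grip_force: 0.0
```

```bash
python3 -c "
from h import *;from bench import r
go(r,472.5,72.3,150,88.35)"
```

```text
shift [-92.3   0.8  -5.2] rot [-0.0007  0.0002 -0.0002] t 6.4 pos [474.4 164.6 144.8] [-1.7996e+02  1.0000e-02  8.8340e+01] F [ 0.09 -0.89 -0.42] gap 85.0 grip 0.0
```

{"fn": "jog_arm", "kwargs": {
  "rows": [
    [[-30, 0, 0], [0, 0, 0]],
    [[-65, 1, 0], [0, 0, 0]],
    [[-88, 1, 0], [0, 0, 0]],
    [[-92.3, 1, 20], [0, 0, 0]],
    [[-92.3, 1, 60], [0, 0, 0]],
    [[-92.3, 1, 95], [0, 0, 0]],
    [[-92.3, 1, 108], [0, 0, 0]],
    [[-92.3, 1, 108], [0, 0, 0]],
    [[-92.3, 1, 108], [0, 0, 0]]
  ]
}}

```text
time: 7.3
tool_pos: [473.2, 72.5, 38.1]
tcp_rot: [-180.0, 0.0, 88.3]
ft_force: [0.1, 0.8, -0.3]
finger_gap: 85.1
grip_force: 0.0
```

{"fn": "jog_arm", "kwargs": {
  "rows": [
    [[0, 0, 0], [0, 0, 0]],
    [[0, 0, 0], [0, 0, 0]],
    [[0, 0, 0], [0, 0, 0]],
    [[0, 0, 0], [0, 0, 0]],
    [[0, 0, 0], [0, 0, 0]],
    [[0, 0, 0], [0, 0, 0]],
    [[0, 0, 0], [0, 0, 0]],
    [[0, 0, 0], [0, 0, 0]]
  ],
  "grip": 50
}}

```text
time: 8.1
tool_pos: [474.8, 72.6, 39.8]
tcp_rot: [179.8, -0.0, 88.3]
ft_force: [-1.1, -0.3, 6.1]
finger_gap: 59.2
grip_force: 42.4
```

{"fn": "jog_arm", "kwargs": {
  "rows": [
    [[0, 0, -5], [0, 0, 0]],
    [[0, 0, -13], [0, 0, 0]],
    [[0, 0, -24], [0, 0, 0]],
    [[0, 0, -30], [0, 0, 0]],
    [[0, 0, -30], [0, 0, 0]],
    [[0, 0, -30], [0, 0, 0]],
    [[0, 0, -30], [0, 0, 0]]
  ]
}}

```text
time: 8.8
tool_pos: [472.7, 72.4, 67.4]
tcp_rot: [-180.0, 0.0, 88.3]
ft_force: [1.1, 0.1, -2.4]
finger_gap: 59.3
grip_force: 43.2
```

{"fn": "jog_arm", "kwargs": {
  "rows": [
    [[0, 0, 0], [0, 0, 0]]
  ]
}}

```text
time: 8.9
tool_pos: [472.7, 72.4, 67.3]
tcp_rot: [-179.9, 0.0, 88.3]
ft_force: [-0.1, -0.4, -0.5]
finger_gap: 59.1
grip_force: 43.2
```

{"fn": "jog_arm", "kwargs": {
  "rows": [
    [[0, 0, 0], [0, 0, 0]]
  ]
}}

```text
time: 9.0
tool_pos: [472.8, 72.4, 67.4]
tcp_rot: [-180.0, 0.0, 88.3]
ft_force: [0.3, 0.9, -0.8]
finger_gap: 59.2
grip_force: 43.2
```

{"fn": "jog_arm", "kwargs": {
  "rows": [
    [[0, 0, 0], [0, 0, 0]]
  ]
}}

```text
time: 9.1
tool_pos: [472.9, 72.4, 67.5]
tcp_rot: [-180.0, 0.0, 88.3]
ft_force: [-0.4, -0.0, -1.1]
finger_gap: 59.1
grip_force: 43.2
```

{"fn": "jog_arm", "kwargs": {
  "rows": [
    [[0, 0, 0], [0, 0, 0]]
  ]
}}

```text
time: 9.2
tool_pos: [473.0, 72.4, 67.6]
tcp_rot: [-180.0, 0.0, 88.3]
ft_force: [0.0, 0.3, -0.3]
finger_gap: 59.2
grip_force: 43.2
```

Tin_2 weighs about 1 N, so it is the lightest. I'll carry it over to the tray.

{"fn": "jog_arm", "kwargs": {
  "rows": [
    [[0, 0, -15], [0, 0, 0]],
    [[0, 0, -40], [0, 0, 0]],
    [[0, 0, -65], [0, 0, 0]],
    [[0, 0, -78], [0, 0, 0]],
    [[0, 0, -80], [0, 0, 0]],
    [[0, 0, -80], [0, 0, 0]],
    [[0, 0, -80], [0, 0, 0]]
  ]
}}

```text
time: 9.9
tool_pos: [472.2, 72.4, 146.3]
tcp_rot: [-179.9, 0.0, 88.3]
ft_force: [0.4, -0.0, -1.6]
finger_gap: 59.3
grip_force: 43.4
```

```bash
python3 -c "
from h import *;from bench import r
go(r,458,-203,147,82.4)"
```

```text
shift [-275.7   -6.2   -0.7] rot [-0.0022  0.0003  0.1036] t 9.9 pos [472.2  72.4 146.3] [-1.7987e+02  1.0000e-02  8.8340e+01] F [ 0.39 -0.03 -1.63] gap 59.3 grip 43.4
```

{"fn": "jog_arm", "kwargs": {
  "rows": [
    [[-10, 0, 0], [0, 0, 0]],
    [[-35, -1, 0], [0, 0, 0.01]],
    [[-70, -2, 0], [0, 0, 0.02]],
    [[-110, -3, 0], [0, 0, 0.04]],
    [[-150, -4, 0], [0, 0, 0.06]],
    [[-190, -5, 0], [0, 0, 0.08]],
    [[-225, -6, 0], [0, 0, 0.09]],
    [[-253, -6, 0], [0, 0, 0.1]],
    [[-270, -6, 0], [0, 0, 0.104]],
    [[-275.7, -6, 0], [0, 0, 0.104]]
  ]
}}

```text
time: 10.9
tool_pos: [458.1, -205.0, 146.9]
tcp_rot: [-179.9, -0.0, 82.2]
ft_force: [-0.8, 0.6, -1.5]
finger_gap: 59.1
grip_force: 43.4
```

{"fn": "jog_arm", "kwargs": {
  "rows": [
    [[0, 0, 0], [0, 0, 0]],
    [[0, 0, 15], [0, 0, 0]],
    [[0, 0, 40], [0, 0, 0]],
    [[0, 0, 60], [0, 0, 0]],
    [[0, 0, 75], [0, 0, 0]],
    [[0, 0, 80], [0, 0, 0]],
    [[0, 0, 80], [0, 0, 0]],
    [[0, 0, 80], [0, 0, 0]]
  ]
}}

```text
time: 11.7
tool_pos: [459.7, -203.1, 68.5]
tcp_rot: [179.9, 0.0, 82.4]
ft_force: [-0.4, 0.6, -1.2]
finger_gap: 59.4
grip_force: 43.4
```

```bash
python3 -c "
from h import *;from bench import r
go(r,458,-203,27,82.4)
p,d=r.snapshot('top');cv2.imwrite('pics/t1.png',cv2.resize(p[180:320,300:520],None,fx=3,fy=3))
"
```

```text
shift [-0.1 -1.8 41.5] rot [0.0011 0.0004 0.    ] t 11.7 pos [ 459.7 -203.1   68.5] [1.7994e+02 2.0000e-02 8.2400e+01] F [-0.43  0.57 -1.2 ] gap 59.4 grip 43.4
```

View pics/t1.png

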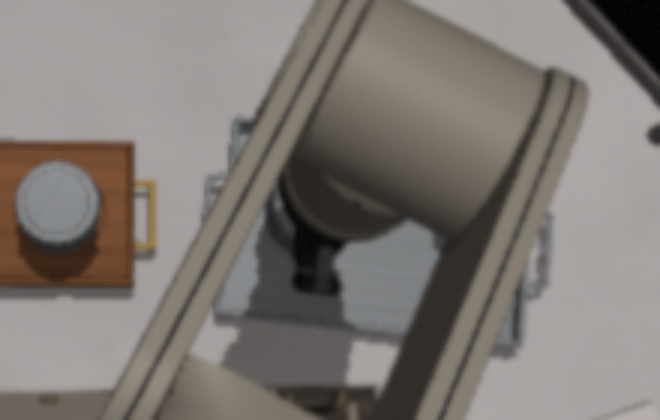

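The arm hides most of the tray, but the gripper, near crop pixel (320,260), is over its free left half with the tin. The measured pose agrees, so I'll lower it.

{"fn": "jog_arm", "kwargs": {
  "rows": [
    [[0, -1, 10], [0, 0, 0]],
    [[0, -1, 20], [0, 0, 0]],
    [[0, -1, 29], [0, 0, 0]],
    [[0, -1, 35], [0, 0, 0]],
    [[0, -1, 38], [0, 0, 0]],
    [[0, -1, 39.5], [0, 0, 0]],
    [[0, -1, 40], [0, 0, 0]],
    [[0, -1, 40], [0, 0, 0]],
    [[0, -1, 40], [0, 0, 0]]
  ]
}}

```text
time: 12.65
tool_pos: [458.4, -203.0, 28.2]
tcp_rot: [180.0, 0.0, 82.4]
ft_force: [0.0, -0.3, -0.9]
finger_gap: 59.4
grip_force: 43.4
```

{"fn": "jog_arm", "kwargs": {
  "rows": [
    [[0, 0, 1], [0, 0, 0]],
    [[0, 0, 1], [0, 0, 0]],
    [[0, 0, 1], [0, 0, 0]]
  ]
}}

```text
time: 12.95
tool_pos: [458.2, -202.9, 26.9]
tcp_rot: [180.0, 0.0, 82.4]
ft_force: [-0.3, 0.1, -1.4]
finger_gap: 59.2
grip_force: 43.4
```

{"fn": "jog_arm", "kwargs": {
  "rows": [
    [[0, 0, 0.7], [0, 0, 0]],
    [[0, 0, 0.7], [0, 0, 0]],
    [[0, 0, 0.7], [0, 0, 0]]
  ]
}}

```text
time: 13.25
tool_pos: [458.2, -202.9, 26.8]
tcp_rot: [180.0, 0.0, 82.4]
ft_force: [-3.5, 1.0, 6.9]
finger_gap: 59.2
grip_force: 44.2
```

{"fn": "jog_arm", "kwargs": {
  "rows": [
    [[0, 0, 0.7], [0, 0, 0]],
    [[0, 0, 0.7], [0, 0, 0]],
    [[0, 0, 0.7], [0, 0, 0]]
  ]
}}

```text
time: 13.55
tool_pos: [458.3, -203.0, 26.8]
tcp_rot: [180.0, 0.0, 82.4]
ft_force: [-6.6, 3.1, 13.7]
finger_gap: 59.0
grip_force: 44.8
```

Contact. I'll release it, rise and go to tin_1.

{"fn": "jog_arm", "kwargs": {
  "rows": [
    [[0, 0, 0], [0, 0, 0]],
    [[0, 0, 0], [0, 0, 0]],
    [[0, 0, 0], [0, 0, 0]],
    [[0, 0, 0], [0, 0, 0]],
    [[0, 0, 0], [0, 0, 0]],
    [[0, 0, 0], [0, 0, 0]],
    [[0, 0, 0], [0, 0, 0]],
    [[0, 0, 0], [0, 0, 0]]
  ],
  "grip": 85
}}

```text
time: 14.35
tool_pos: [458.1, -202.9, 25.4]
tcp_rot: [-180.0, -0.0, 82.4]
ft_force: [-0.3, 0.1, -0.6]
finger_gap: 84.9
grip_force: 0.0
```

{"fn": "jog_arm", "kwargs": {
  "rows": [
    [[0, 0, -15], [0, 0, 0]],
    [[0, 0, -45], [0, 0, 0]],
    [[0, 0, -85], [0, 0, 0]],
    [[0, 0, -110], [0, 0, 0]],
    [[0, 0, -120], [0, 0, 0]],
    [[0, 0, -120], [0, 0, 0]],
    [[0, 0, -120], [0, 0, 0]]
  ]
}}

```text
time: 15.05
tool_pos: [457.4, -202.5, 143.9]
tcp_rot: [-179.9, -0.0, 82.4]
ft_force: [-0.6, 0.2, -0.0]
finger_gap: 85.2
grip_force: 0.0
```

```bash
python3 -c "
from h import *;from bench import r
go(r,470,-21.7,147,88.35)"
```

```text
shift [180.8 -11.5  -3. ] rot [-0.0017 -0.0008 -0.1042] t 15.05 pos [ 457.4 -202.5  143.9] [-1.799e+02 -4.000e-02  8.238e+01] F [-0.62  0.23 -0.02] gap 85.2 grip 0.0
```

{"fn": "jog_arm", "kwargs": {
  "rows": [
    [[20, -1, 0], [0, 0, -0.01]],
    [[60, -4, 0], [0, 0, -0.03]],
    [[105, -7, 0], [0, 0, -0.06]],
    [[145, -9, 0], [0, 0, -0.09]],
    [[172, -11, 0], [0, 0, -0.104]],
    [[180.8, -11.5, 0], [0, 0, -0.104]],
    [[180.8, -11.5, 0], [0, 0, -0.104]],
    [[180.8, -11.5, 0], [0, 0, -0.104]]
  ]
}}

```text
time: 15.85
tool_pos: [470.2, -22.8, 144.4]
tcp_rot: [-179.9, 0.0, 88.3]
ft_force: [-0.3, -0.1, -0.4]
finger_gap: 85.0
grip_force: 0.0
```

```bash
python3 -c "
from h import *;from bench import r
go(r,470,-21.7,37,88.35)
cam=load(r,'side')
p,d=r.snapshot('side');cv2.imwrite('pics/s1.png',p)
P=cloud(cam,d)
m=((d>0)&(P[...,2]>66)&(P[...,2]<82)&(P[...,0]>400)&(P[...,0]<520)&(P[...,1]<-100)&(P[...,1]>-280))
print(m.sum(),np.median(P[m],0) if m.any() else '', P[m].mean(0))
"
```

```text
shift [  1.2  -0.  107.4] rot [-0.0017  0.0004 -0.0004] t 15.85 pos [470.2 -22.8 144.4] [-1.799e+02  2.000e-02  8.833e+01] F [-0.31 -0.15 -0.44] gap 85.0 grip 0.0
393 [ 466.40973862 -203.03421902   75.16060886] [ 466.05818576 -203.03066893   74.68975338]
```

View pics/s1.png

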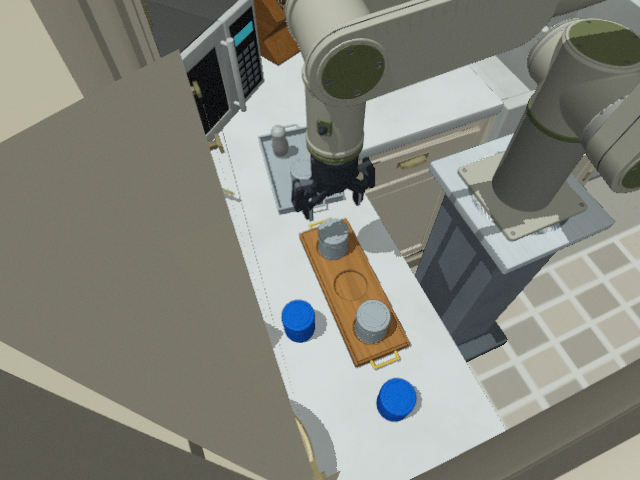

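The light tin stands in the tray at (300,170), tin_3 is seated at (373,320), and tin_1 is at (333,240) under the gripper. I'll grasp tin_1 and lift it to z ≈ 240.

{"fn": "jog_arm", "kwargs": {
  "rows": [
    [[1, 0, 30], [0, 0, 0]],
    [[1, 0, 65], [0, 0, 0]],
    [[1, 0, 93], [0, 0, 0]],
    [[1, 0, 105], [0, 0, 0]],
    [[1, 0, 107], [0, 0, 0]],
    [[1, 0, 107], [0, 0, 0]]
  ]
}}

```text
time: 16.5
tool_pos: [471.3, -21.8, 39.1]
tcp_rot: [180.0, 0.0, 88.3]
ft_force: [0.0, 0.8, 0.8]
finger_gap: 84.9
grip_force: 0.0
```

{"fn": "jog_arm", "kwargs": {
  "rows": [
    [[0, 0, 0], [0, 0, 0]],
    [[0, 0, 0], [0, 0, 0]],
    [[0, 0, 0], [0, 0, 0]],
    [[0, 0, 0], [0, 0, 0]],
    [[0, 0, 0], [0, 0, 0]],
    [[0, 0, 0], [0, 0, 0]],
    [[0, 0, 0], [0, 0, 0]],
    [[0, 0, 0], [0, 0, 0]]
  ],
  "grip": 50,
  "force": 55
}}

```text
time: 17.3
tool_pos: [471.9, -21.4, 40.2]
tcp_rot: [179.9, 0.0, 88.3]
ft_force: [-2.2, -0.8, 6.3]
finger_gap: 58.6
grip_force: 58.4
```

{"fn": "jog_arm", "kwargs": {
  "rows": [
    [[0, 0, -5], [0, 0, 0]],
    [[0, 0, -15], [0, 0, 0]],
    [[0, 0, -35], [0, 0, 0]],
    [[0, 0, -60], [0, 0, 0]],
    [[0, 0, -90], [0, 0, 0]],
    [[0, 0, -120], [0, 0, 0]],
    [[0, 0, -150], [0, 0, 0]],
    [[0, 0, -175], [0, 0, 0]],
    [[0, 0, -192], [0, 0, 0]],
    [[0, 0, -200], [0, 0, 0]]
  ]
}}

```text
time: 18.3
tool_pos: [471.5, -21.2, 241.2]
tcp_rot: [179.8, 0.0, 88.3]
ft_force: [0.2, 0.0, -5.0]
finger_gap: 59.1
grip_force: 60.4
```

{"fn": "jog_arm", "kwargs": {
  "rows": [
    [[0, 0, 0], [0, 0, 0]],
    [[0, 0, 0], [0, 0, 0]],
    [[0, 0, 0], [0, 0, 0]],
    [[0, 0, 0], [0, 0, 0]],
    [[0, 0, 0], [0, 0, 0]]
  ]
}}

```text
time: 18.8
tool_pos: [470.3, -21.1, 237.6]
tcp_rot: [-179.9, -0.0, 88.3]
ft_force: [-1.4, -0.2, -4.8]
finger_gap: 58.7
grip_force: 60.4
```

{"fn": "jog_arm", "kwargs": {
  "rows": [
    [[0, 0, 0], [0, 0, 0]],
    [[0, 0, 0], [0, 0, 0]]
  ]
}}

```text
time: 19.0
tool_pos: [470.7, -21.1, 238.2]
tcp_rot: [-180.0, -0.0, 88.3]
ft_force: [0.2, -0.1, -4.3]
finger_gap: 59.0
grip_force: 60.4
```

{"fn": "jog_arm", "kwargs": {
  "rows": [
    [[0, 0, 0], [0, 0, 0]],
    [[0, 0, 0], [0, 0, 0]]
  ]
}}

```text
time: 19.2
tool_pos: [470.8, -21.1, 238.4]
tcp_rot: [180.0, -0.0, 88.3]
ft_force: [-0.4, 0.3, -3.8]
finger_gap: 59.2
grip_force: 60.4
```

```bash
python3 -c "
from bench import r
from h import *
go(r,470,-21,240,88.35)
p,d=r.snapshot('side');cv2.imwrite('pics/s2.png',p)
P=cloud(load(r,'side'),d)
for y in(166,72.5,-203): 
  m=(d>0)&(P[...,2]>66)&(P[...,2]<92)&(abs(P[...,1]-y)<38)&(abs(P[...,0]-470)<38); print(y,m.sum(),P[m].mean(0) if m.any() else '')
print(r.sense()['ft_force'],r.sense()['joint_pos'])"
```

```text
shift [ 0.1 -0.8 -1.6] rot [ 0.     -0.     -0.0002] t 19.2 pos [470.8 -21.1 238.4] [180.    -0.    88.34] F [-0.42  0.31 -3.83] gap 59.2 grip 60.4
166 988 [478.48126633 168.3449246   86.07899342]
72.5 0 
-203 148 [ 475.182115   -200.68695628   73.10992626]
[ 0.604022   -0.18728174 -4.97674189] [-8.80798490e+00 -1.30601782e+01  1.04387344e+02 -1.27124365e-03
  8.86668498e+01 -7.14447801e+00]
```

View pics/s2.png

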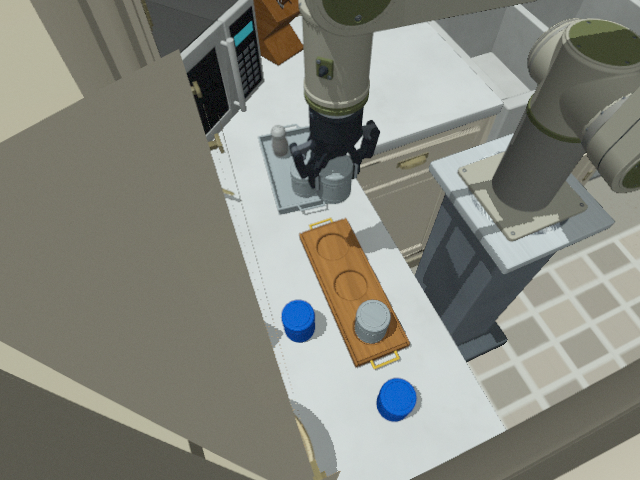

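Tin_1, at (335,180) in the gripper, reads about 4.6 N, so it is the heaviest. It is held at about 0.25 m and still. Tin_3 (about 2.7 N) is seated at (373,320) and tin_2 (about 1 N) stands in the tray.

```bash
python3 -c "
from bench import r
print(r.hand_in())"
```

```text
the job is handed in; nothing more can be done
None
```

Job handed in with no verdict returned: the lightest tin (tin_2) stands in the tray, the middle one (tin_3) is seated in its well, and the heaviest (tin_1) is held upright and still at about 0.25 m.

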